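Seat the housing, reset and start the leak test

TASK

The cast housing waiting in the leak-test nest still stands a little proud of its seal. With the fingertips, press lightly on the round boss on top until the housing is fully home, then press the yellow reset button and after it the green start button on the console, each a light press well in and let go. Do not grip or lift the housing, do not press the red emergency stop or the black vent button, and leave everything else where it is.

Things in the scene. Friction and masses are not known exactly. Their poses are not given: they have to be found in the camera images.
- nest: Leak-test nest, fixed to the bench: aluminium base plate 200 (x) x 160 (y) x 15 mm, origin at the centre of its underside, z up. Four steel corner locators, tops 37 mm above the bench, stand round the housing's place, whose centre is at x = -30 mm, y = 0. Two swing clamps, 119 mm high, stand at x = +55, y = +/-55 mm, arms turned away past the +x edge.
- housing: Loose cast aluminium housing, about 0.24 kg, in the nest: flange 70 x 70 x 12 mm, body 52 x 52 mm to 39 mm height, round boss 36 mm across on top, 46 mm high in all. Origin at the centre of its underside, z up. It rests on the seal plate, 31 mm above the nest's underside at the start; fully home it is 25 mm above, with its flange level with the tops of the corner locators.
- housing_top (a point): Centre of the flat top of the housing's boss, the place to press; 77 mm above the bench at the start, 71 mm when home; z up.
- seal_plate (a joint): How far the seal plate under the housing has been pushed down, m: 0 at the start, 0.006 when the housing is home (flange level with the locators), 0.009 at a hard stop. It moves stiffly straight down and stays where it is left: about 2 N pressed on the housing starts it, 4.5 to 5.5 N brings it home, 6 to 7 N to the stop.
- console: White control console, fixed to the bench, 140 (x) x 322 (y) mm, origin at the centre of its underside. Its face slopes by 15 degrees, low on its own -x side (45 mm) and high on its +x side (80 mm). Four buttons stand in a row along its y axis, 72 mm apart at y = -108, -36, 36, 108 mm, in any order.
- reset_button_top (a point): Centre of the top of the yellow reset button (cap 30 mm across, standing 9 mm proud of its steel bezel). z points out of the sloping face, against the press.
- reset_button (a joint): How far the yellow reset button is pressed in, m: 0 out, 0.006 fully in. Springs back; the switch makes at 0.003 (about 4 N); fully in takes about 6 N.
- start_button_top (a point): Centre of the top of the green start button; same make and axes as the yellow one.
- start_button (a joint): How far the green start button is pressed in, m; as for the reset button.
- vent_button_top (a point): Centre of the top of the black vent button, not to be pressed; same make and axes.
- vent_button (a joint): How far the black vent button is pressed in, m.
- estop_top (a point): Centre of the top of the red emergency stop mushroom, 40 mm across on a 60 mm yellow disc, 33 mm above the console's face; not to be pressed. z points out of the face.
- estop (a joint): How far the emergency stop is pressed in, m.
- master_leak: Brass master leak, loose, 26 mm across, 46 mm high, standing on the nest's base plate behind the housing, between the clamps. Origin at its underside.
- spare_a: Spare aluminium housing, loose on the bench, same shape as the one in the nest (70 x 70 x 46 mm); origin at its underside.
- spare_b: Spare black housing, loose on the bench, 70 x 70 x 46 mm; origin at its underside.
- blue_bin: Small blue bin, 110 x 160 x 65 mm, loose on the bench; origin at its underside.
- screwdriver: Screwdriver lying loose on the bench, handle to its -x.
- marker: White paint marker with a red cap, 125 x 14 x 14 mm, lying loose on the bench at the right; origin at its underside, 45 mm from its white end.
- bottle: White squeeze bottle with a red cap, 52 mm across, 140 mm high, loose on the bench; origin at its underside.
Mind the look-alikes: they are no part of the job. Leave any orange look-alike of the housing alone.

How it is judged (in metres and radians):
On the way, in this order (a step that is already met when the one before it is completed fails the run):
1. the housing is pressed fully home on its seal (value of joint seal_plate above 0.0045 m), for 0.2 s.
2. the yellow reset button is pressed in (value of joint reset_button above 0.003 m), for 0.1 s.
3. the green start button is pressed in (value of joint start_button above 0.003 m and value of joint reset_button below 0.001 m), for 0.1 s.
At the end, for the whole second after the job is handed in: The housing sits upright and still in the nest, seal plate at least 4.5 mm down (level is 6 mm), its underside under 27.5 mm above the nest's; the yellow, green, black and red buttons are all out again (within 1 mm); every loose bystander is within 15 mm of where it stood (value of joint seal_plate above 0.0045 m and z of housing in the frame of nest below 0.0275 m and angle between housing's own z axis and vertical below 0.05 rad and linear speed of housing below 0.01 m/s and value of joint each of reset_button, start_button, vent_button, estop below 0.001 m and distance of each of spare_a, spare_b, master_leak, blue_bin, screwdriver, marker, bottle from where it was at the start of the episode below 0.015 m); the robot touches nothing.
It fails at once if reset or start is pressed before the housing is home (value of joint any of reset_button, start_button above 0.002 m and value of joint seal_plate below 0.0045 m).
It fails at once if the emergency stop or the black vent button is pressed (over 1.5 mm) (value of joint any of estop, vent_button above 0.0015 m).
It fails at once if the housing is lifted (over 5 mm) or tipped (z of housing in the frame of nest above 0.036 m or angle between housing's own z axis and vertical above 0.15 rad).
It fails at once if the housing or a button is pressed or squeezed with more than 30 N (contact force between the fingers and housing above 30 N or contact force between the fingers and reset_button above 30 N or contact force between the fingers and start_button above 30 N).
It fails at once if a bystander is moved by more than 15 mm (distance of any of spare_a, spare_b, master_leak, blue_bin, screwdriver, marker, bottle from where it was at the start of the episode above 0.015 m).
It also fails if it takes over 51 s, if anything falls off the work surface, if the arm or the gripper's body presses on something with over 40 N, if the wrist force passes 120 N, or if a joint passes its speed limit or range.

ROBOT

A 6-joint arm with a two-finger parallel gripper is mounted at the origin on the work surface. World frame = base frame: x ahead of the robot, y to its left, z up, the work surface at z = 0. Lengths are in mm, angles in rad, forces in N, time in s.
With the tool pointing down it reaches from about 275 to 875 mm from the base axis. Payload 12.5 kg.
Tool frame: the origin (TCP) lies where the fingers leave the gripper's body, on its centre line; the fingertips stand 73 mm ahead of it and the grasp point (between the pads) lies 54 mm ahead of it; z points along the fingers, y is the line along which they close (so a half turn about z gives the same grasp; the last joint's range is limited). The gripper opens to 85 mm and grips with 20 to 120 N. Pads are 22 mm wide; open, the fingers measure 114 mm over their backs; the gripper's body (76 mm by 85 mm) begins 54 mm behind the grasp point. The pads swing forward as they close: fully open they stand 13 mm farther back than shut.
Start: joints at [-1.281, 0.351, 1.652, -0, 1.139, -0.085], TCP at [201.366, -511.798, 303.89] pointing down, gripper open.
Joint ranges: [-2.75, 2.75], [-0.79, 2.1], [0.01, 2.65], [-1.57, 4.71], [0.07, 3.14], [-2.87, 2.87]. Speed limits (rad/s): [2.22, 2.22, 2.79, 3.14, 3.14, 3.14].

INTERFACE

Orientations are given as a unit quaternion [x, y, z, w].
In Python, from station import robot, vision, sign_off gives the robot as it stands.
- The arm moves only by the shell command python3 -m handwheel 'ROWS'. ROWS is JSON, a list of rows, each a list of 3 entries, a list of its own where there are three numbers: the shift along the tool's x, y, z in cm, then the turn, a rotation vector about the tool's x, y, z in degrees, then the closure, from 0 (fully open) to 1 (shut). In form: [[[tx, ty, tz], [ax, ay, az], grip], ...]. A call has 1 to 20 rows; each row shifts and turns the commanded pose from where the row before left it, along the tool's axes as they then stand; what a row does not reach is not made up. A row lasts 1/12 s, in which the tool goes at most 41.7 mm and 7.16 degrees, less where a joint would pass 70% of its speed; a pose out of reach is approached as far as the arm can. A call with a gripper value outside its range is refused whole. The fingers move at their own pace and stop on an object; the grip force is fixed at half the most. Time passes only in rows, so rows that do not move let the fingers close. It gives the time, the measured TCP pose, the force, the opening and the grip force at its end, in the units of the state.
- robot.read_state(): the state, without advancing time (a new reading comes with each control period).
- vision.get_image(name): name is "scene" or "top"; returns the picture (480x640x3 uint8, red, green, blue); there is no depth.
- vision.camera_info(name): a dict with "camera_matrix" (3x3 intrinsics, pixels), "R" (3x3) and "t" (3): a world point X has camera coordinates R X + t. Camera axes: x right, y down, z forward; pixel columns grow to the right and rows downward; lengths in mm; the calibration is good to about 2 mm. A picture is of the moment at which its call begins. camera_info takes no time and is no camera call.
- sign_off(): hands the job in; it is judged then, once.
The state is a dict: "time": time; "q": joint angles; "qd": joint speeds; "tau": joint torques, N m; "position": TCP position; "tool_rot": TCP orientation; "force": force on the tool from outside, world axes, zero at the start; "ft_torque": the same for the moment, N m; "grip_width": finger opening in mm; "gripper_force": force on a finger pad.
Only numpy, scipy, OpenCV 4.12 (cv2) and the standard library are available. Lean on these libraries where they do the work, as an engineer would, in place of code of your own. Each camera call takes 0.05 s, during which the arm holds its last target. There are 200 camera calls.

## Working session

There is one attempt and no reset: what is moved stays moved. The work goes in short steps, Python scripts to look and compute and a shell command to move; the robot and the scene stay as the last step left them, time stands still between calls to the robot, and variables do not carry over. Pictures are saved under pics/ and viewed, at most 10 in all, crops included, and the job is handed in when it is done.

```bash
mkdir -p pics
python3 - <<'E'
from station import robot,vision
import cv2
for n in("scene","top"):
    im=vision.get_image(n); cv2.imwrite(f"pics/{n}0.png",im[:,:,::-1])
    c=vision.camera_info(n); print(n,c)
print(robot.read_state())
E
```

```text
scene {'camera_matrix': array([[458.69766921,   0.        , 319.46694955],
       [  0.        , 458.69766921, 244.38958311],
       [  0.        ,   0.        ,   1.        ]]), 'R': array([[-0.60002172,  0.79991326, -0.01061663],
       [ 0.42874645,  0.31034557, -0.84844688],
       [-0.67538908, -0.5136384 , -0.52917405]]), 't': array([ 295.08006664, -146.37765279, 1742.73697126])}
top {'camera_matrix': array([[567.59316956,   0.        , 319.33764749],
       [  0.        , 567.59316956, 234.04959661],
       [  0.        ,   0.        ,   1.        ]]), 'R': array([[ 0.02829317, -0.99957545,  0.00695886],
       [-0.98717026, -0.02903511, -0.15700903],
       [ 0.15714443, -0.00242729, -0.98757265]]), 't': array([-1.29060301e+00,  5.45564115e+02,  1.35223024e+03])}
{'time': 0.1, 'q': array([-1.28060936e+00,  3.51191854e-01,  1.65235813e+00, -2.68835811e-06,
        1.13909557e+00, -8.45895568e-02]), 'qd': array([ 0.00013288, -0.00133929, -0.00131307, -0.00136201, -0.00016515,
        0.000267  ]), 'tau': array([ 1.10531917e-03, -5.06833327e+01, -2.91876107e+01, -2.62724285e-05,
        2.64369570e-03, -1.27047215e-05]), 'position': array([ 201.30097188, -511.60109297,  303.40775857]), 'tool_rot': array([ 9.82493894e-01,  1.86294044e-01, -5.52372830e-05, -5.23546057e-04]), 'force': array([ 0.49475045, -0.47369527,  1.11646999]), 'ft_torque': array([-0.00655457, -0.03036059, -0.00903175]), 'gripper_force': 0.0, 'grip_width': 85.13046258239845}
```

View pics/scene0.png

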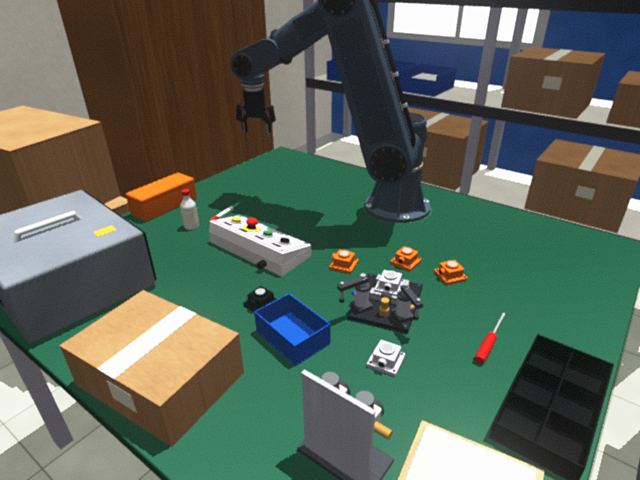

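View pics/top0.png

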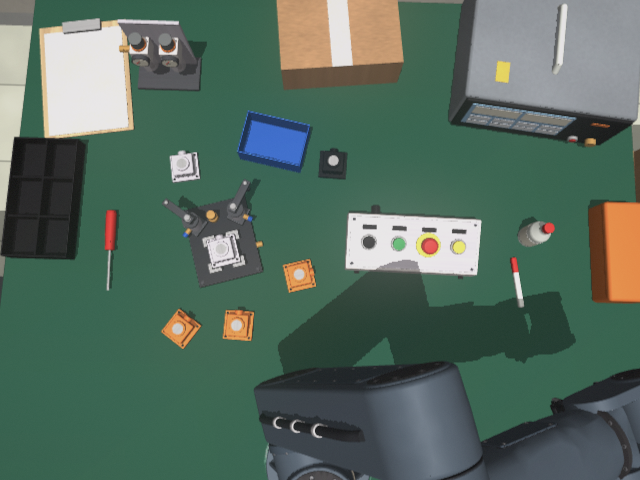

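The scene view shows the nest housing at about (390,282) and the console at (260,243). In the top view the boss is at (222,249), with the black, green, red and yellow buttons at (369,242), (399,244), (429,245) and (458,247). Next I'll measure these.

```bash
cat > h.py <<'E'
import numpy as np,cv2
from station import robot,vision
C={n:vision.camera_info(n) for n in("scene","top")}
def ray(n,p):
    c=C[n]; d=c["R"].T@np.linalg.solve(c["camera_matrix"],[p[0],p[1],1]); return -c["R"].T@c["t"],d
def plane(n,p,z):
    o,d=ray(n,p); return o+d*(z-o[2])/d[2]
def tri(a,b):
    o1,d1=ray("top",a);o2,d2=ray("scene",b)
    s=np.linalg.lstsq(np.c_[d1,-d2],o2-o1,rcond=None)[0]
    p,q=o1+d1*s[0],o2+d2*s[1]; return (p+q)/2,np.linalg.norm(p-q)
def proj(n,X):
    c=C[n];v=c["camera_matrix"]@(c["R"]@X+c["t"]);return v[:2]/v[2]
def blobs(im,box,lo,hi,amin=15):
    x0,y0,x1,y1=box;h=cv2.cvtColor(im[y0:y1,x0:x1],cv2.COLOR_RGB2HSV)
    n,l,s,c=cv2.connectedComponentsWithStats(cv2.inRange(h,np.array(lo),np.array(hi)))
    return [(np.round(c[i]+[x0,y0],1).tolist(),s[i,2:].tolist()) for i in range(1,n) if s[i,4]>=amin]
E
python3 - <<'E'
from h import *
im={n:cv2.imread(f"pics/{n}0.png")[:,:,::-1] for n in C}
cols=dict(yellow=((20,120,90),(35,255,255)),green=((45,80,90),(80,255,255)),red=((0,150,90),(8,255,255)),black=((0,0,0),(180,255,70)),)
box=dict(top=(352,225,475,262),scene=(215,205,305,258))
for n in C:
    for k,v in cols.items(): print(n,k,blobs(np.ascontiguousarray(im[n]),box[n],*v))
    
a=cv2.resize(im["top"][190:290,180:270],None,fx=5,fy=5,interpolation=2)
b=cv2.resize(im["scene"][200:330,205:435],None,fx=3.4,fy=3.4,interpolation=2)
cv2.imwrite("pics/a.png",a[:,:,::-1]);cv2.imwrite("pics/b.png",b[:,:,::-1])
print(plane("top",(222,249),77))
E
```

```text
scene yellow [([235.8, 219.3], [8, 4, 24]), ([250.2, 228.6], [17, 5, 53])]
scene green [([296.0, 206.6], [23, 5, 77]), ([216.7, 211.2], [6, 6, 21]), ([229.9, 214.6], [19, 5, 36]), ([269.5, 224.9], [20, 9, 58]), ([267.6, 231.8], [8, 4, 25]), ([221.2, 254.3], [19, 10, 97])]
scene red [([251.8, 220.9], [11, 8, 64])]
scene black [([221.2, 206.5], [15, 5, 53]), ([277.1, 217.2], [74, 36, 1318]), ([251.1, 226.8], [7, 4, 20]), ([284.4, 240.1], [8, 5, 28]), ([227.3, 251.8], [26, 13, 58])]
top yellow [([425.5, 243.7], [24, 23, 190]), ([458.2, 246.7], [12, 12, 103])]
top green [([398.5, 243.5], [12, 12, 106])]
top red [([429.8, 246.0], [16, 15, 175])]
top black []
[497.06520424 245.56202209  77.        ]
```

View pics/a.png

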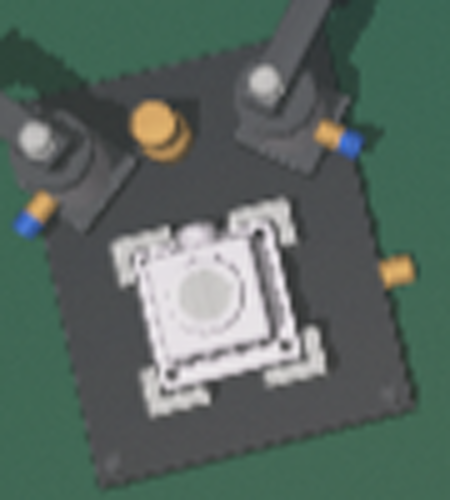

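View pics/b.png

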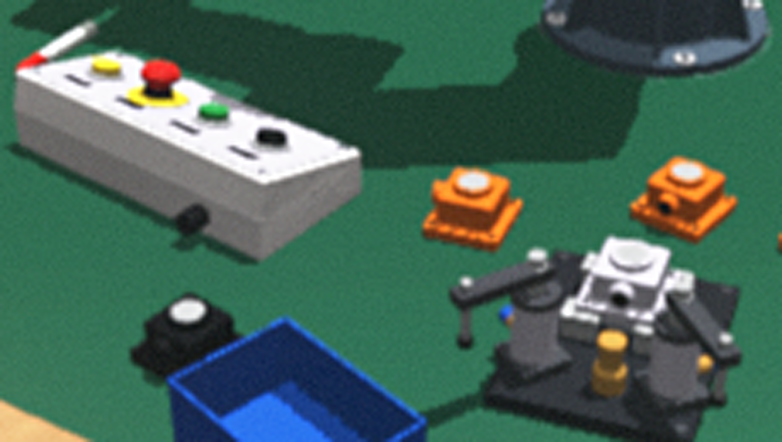

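Close-up: the boss centre is at about top (221.6,248.0) and scene (391.6,275). The clamp arms are turned away, and the caps are at scene yellow (235.9,219.3) and green (268,232.3). The high side of the console is +x, away from the robot.

Run:
```python
from h import *
im={n:cv2.imread(f"pics/{n}0.png")[:,:,::-1].copy() for n in C}
print("black",blobs(im["top"],(352,225,385,262),(0,0,0),(180,255,95),40))
for k,a,b in [("boss",(221.6,248),(391.6,275)),("yel",(458.2,246.7),(235.9,219.3)),("gre",(398.5,243.5),(268,232.3)),("red",(429.8,246),(251.8,220.9))]:
    print(k,*tri(a,b),"plane:",plane("top",a,77 if k=="boss" else 100 if k=="red" else 75))
# console outline
h=cv2.cvtColor(im["top"][200:290,330:500],cv2.COLOR_RGB2HSV)
m=cv2.inRange(h,np.array((0,0,130)),np.array((180,60,255)))
c=max(cv2.findContours(m,0,2)[0],key=cv2.contourArea);bx=cv2.boxPoints(cv2.minAreaRect(c))+[330,200]
print(bx)
for p in bx: print(plane("top",p,45 if p[1]>250 else 80))
```

```text
black [([369.1, 226.4], [13, 4, 41]), ([368.4, 241.9], [12, 11, 103])]
boss [499.27493716 248.48674471  73.19507361] 2.7102820148411246 plane: [499.44003541 246.64747771  77.        ]
yel [ 520.93470205 -321.26841139   70.75904505] 2.828756652675214 plane: [ 519.39254861 -319.07065482   75.        ]
gre [ 523.69049862 -176.6620004    72.17923378] 1.0521206248603612 plane: [ 522.94634384 -175.83404977   75.        ]
red [ 518.1848916  -249.5477663    86.81640222] 2.432580514936228 plane: [ 515.50850915 -245.94069642  100.        ]
[[344.36347961 268.34864044]
 [347.25726318 212.20913792]
 [481.2003479  219.11341858]
 [478.30656433 275.25292206]]
[462.42130831 -48.78592486  45.        ]
[594.71224364 -51.1617214   80.        ]
[ 587.35408336 -373.94501357   80.        ]
[ 455.02638298 -374.82375438   45.        ]
```

Consistent: the buttons are 143 mm apart (144 expected), the console corners give a centre of (525,-212) with about −1.4° yaw, and the caps are at z≈74. Boss: (499,247). I'll turn the tool square, close the fingers and travel high.

```bash
cat > w.py <<'E'
import sys
from h import *
from scipy.spatial.transform import Rotation as Ro
def where(x,y,z,tilt=0,yaw=0):
    """step in cm along present tool axes to bring fingertip (73 mm ahead) to xyz, and turn in deg to reach tilt"""
    s=robot.read_state();R=Ro.from_quat(s["tool_rot"])
    G=Ro.from_euler("z",yaw,degrees=True)*Ro.from_euler("y",-tilt,degrees=True)*Ro.from_quat([1,0,0,0])
    p=s["position"]; tip=p+73*R.as_matrix()[:,2]
    print("t",s["time"],"tip",tip.round(1),"F",s["force"].round(2),"w",round(s["grip_width"],1))
    print("turn",np.degrees((R.inv()*G).as_rotvec()).round(2))
    T=np.array([x,y,z])-73*G.as_matrix()[:,2]
    print("step now axes",(R.inv().apply(T-p)/10).round(2),"after turn",(G.inv().apply(T-p)/10).round(2))
if __name__=="__main__": where(*map(float,sys.argv[1:]))
E
python3 -m handwheel '[[[0,0,0],[0,0,5.4],1],[[0,0,0],[0,0,5.4],1],[[0,0,0],[0,0,5.4],1],[[0,0,0],[0,0,5.3],1],[[1.4,-3.6,0],[0,0,0],1],[[1.4,-3.6,0],[0,0,0],1],[[1.4,-3.6,0],[0,0,0],1],[[1.4,-3.6,0],[0,0,0],1],[[1.4,-3.6,0],[0,0,0],1],[[1.4,-3.6,0],[0,0,0],1],[[1.4,-3.6,0],[0,0,0],1],[[1.4,-3.6,0],[0,0,0],1],[[1.4,-3.6,0],[0,0,0],1],[[1.4,-3.6,0],[0,0,0],1],[[1.4,-3.6,0],[0,0,0],1],[[1.4,-3.6,0],[0,0,0],1],[[1.4,-3.6,0],[0,0,0],1],[[1.4,-3.6,0],[0,0,0],1],[[0,0,0],[0,0,0],1],[[0,0,0],[0,0,0],1]]'; python3 w.py 499 247 117
```

```text
time: 1.77
position: [397.7, -6.3, 303.6]
tool_rot: [1.0, 0.002, -0.0, -0.0]
force: [-0.1, -0.9, 0.2]
grip_width: 0.3
gripper_force: 0.0
t 1.7667 tip [397.7  -6.3 230.6] F [-0.1  -0.9   0.22] w 0.3
turn [-0.    0.04  0.22]
step now axes [ 10.23 -25.29  11.36] after turn [ 10.13 -25.33  11.36]
```

```bash
python3 -m handwheel '[[[1.3,-3.16,0],[0,0,0],1],[[1.3,-3.16,0],[0,0,0],1],[[1.3,-3.16,0],[0,0,0],1],[[1.3,-3.16,0],[0,0,0],1],[[1.3,-3.16,0],[0,0,0],1],[[1.3,-3.16,0],[0,0,0],1],[[1.2,-3.16,0],[0,0,0],1],[[1.2,-3.16,0],[0,0,0],1],[[0,0,2.5],[0,0,0],1],[[0,0,2.5],[0,0,0],1],[[0,0,2.5],[0,0,0],1],[[0,0,2.5],[0,0,0],1],[[0,0,1.4],[0,0,0],1],[[0,0,0],[0,0,0],1],[[0,0,0],[0,0,0],1]]'; python3 w.py 499 247 77
python3 - <<'E'
from h import *
a=vision.get_image("scene")[200:330,335:455];b=vision.get_image("top")[185:315,165:285]
print(proj("top",np.array([499,247,77])),proj("scene",np.array([499,247,77])))
cv2.imwrite("pics/c.png",cv2.resize(np.hstack([a,b]),None,fx=3.3,fy=3.3,interpolation=2)[:,:,::-1])
E
```

```text
time: 3.02
position: [500.0, 243.6, 189.7]
tool_rot: [1.0, -0.001, -0.001, 0.0]
force: [0.9, 1.0, -0.5]
grip_width: 0.4
gripper_force: 0.0
t 3.0167 tip [499.9 243.6 116.7] F [ 0.85  0.95 -0.54] w 0.4
turn [ 0.04  0.07 -0.11]
step now axes [-0.1  -0.34  3.97] after turn [-0.1  -0.34  3.97]
[221.4420144  248.17852528] [390.75936959 273.61774888]
```

View pics/c.png

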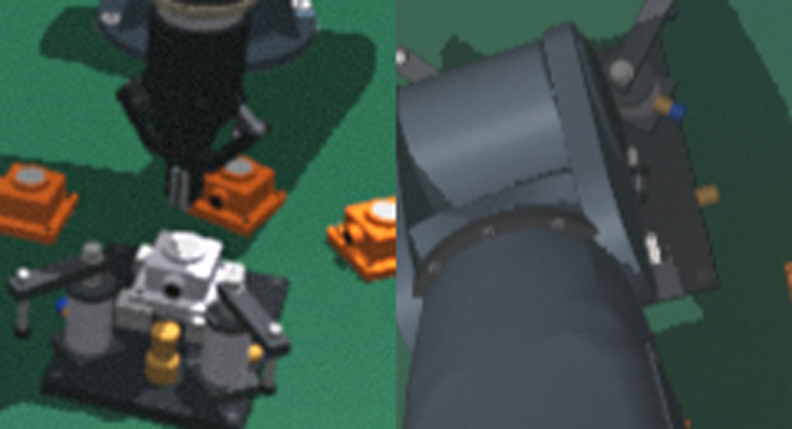

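The scene crop shows the shut fingertips (scene px ~(389,261)) directly above the boss (391,274), so they're aligned. I'll shift 3 mm, descend, and creep on force.

```bash
python3 -m handwheel '[[[-0.1,-0.34,0],[0,0,0],1],[[0,0,1],[0,0,0],1],[[0,0,1],[0,0,0],1],[[0,0,0.8],[0,0,0],1],[[0,0,0.4],[0,0,0],1],[[0,0,0],[0,0,0],1],[[0,0,0],[0,0,0],1],[[0,0,0],[0,0,0],1]]'; python3 w.py 499 247 77
```

```text
time: 3.78
position: [498.9, 248.3, 158.1]
tool_rot: [1.0, -0.0, 0.0, -0.0]
force: [0.2, 0.2, 0.5]
grip_width: -0.0
gripper_force: 0.0
t 3.7833 tip [498.9 248.3  85.1] F [0.24 0.18 0.46] w -0.0
turn [-0.01 -0.01 -0.03]
step now axes [0.01 0.13 0.81] after turn [0.01 0.13 0.81]
```

```bash
python3 -m handwheel '[[[0,0,0.15],[0,0,0],1],[[0,0,0.15],[0,0,0],1],[[0,0,0.15],[0,0,0],1],[[0,0,0.15],[0,0,0],1],[[0,0,0],[0,0,0],1],[[0,0,0],[0,0,0],1]]'; python3 w.py 499 247 71
```

```text
time: 4.28
position: [498.7, 248.3, 151.8]
tool_rot: [1.0, -0.0, -0.0, 0.0]
force: [-0.3, -0.8, -0.4]
grip_width: -0.0
gripper_force: 0.0
t 4.2833 tip [498.7 248.3  78.8] F [-0.25 -0.76 -0.37] w -0.0
turn [ 0.    0.01 -0.02]
step now axes [0.03 0.13 0.78] after turn [0.03 0.13 0.78]
```

```bash
python3 -m handwheel '[[[0,0.05,0.1],[0,0,0],1],[[0,0.05,0.1],[0,0,0],1],[[0,0,0.1],[0,0,0],1],[[0,0,0.1],[0,0,0],1],[[0,0,0],[0,0,0],1],[[0,0,0],[0,0,0],1],[[0,0,0],[0,0,0],1]]' | sed -n '2p;4p'
python3 -m handwheel '[[[0,0,0.1],[0,0,0],1],[[0,0,0.05],[0,0,0],1],[[0,0,0],[0,0,0],1],[[0,0,0],[0,0,0],1]]'| sed -n '2p;4p'
python3 -m handwheel '[[[0,0,0.05],[0,0,0],1],[[0,0,0.05],[0,0,0],1],[[0,0,0],[0,0,0],1],[[0,0,0],[0,0,0],1]]'| sed -n '2p;4p'
```

```text
position: [498.7, 247.3, 147.8]
force: [0.1, -0.1, -0.1]
position: [498.8, 247.3, 146.4]
force: [-0.6, -0.6, 3.3]
position: [498.7, 247.3, 145.4]
force: [-0.0, -1.4, 3.3]
```

```bash
python3 -m handwheel '[[[0,0,0.1],[0,0,0],1],[[0,0,0.1],[0,0,0],1],[[0,0,0],[0,0,0],1],[[0,0,0],[0,0,0],1]]'| sed -n '2p;4p'
python3 -m handwheel '[[[0,0,0.1],[0,0,0],1],[[0,0,0.05],[0,0,0],1],[[0,0,0],[0,0,0],1],[[0,0,0],[0,0,0],1],[[0,0,0],[0,0,0],1]]'| sed -n '2p;4p'
python3 - <<'E'
from h import *
for i in range(6): vision.get_image("scene"); print(robot.read_state()["force"].round(1))
E
```

```text
position: [498.7, 247.3, 143.3]
force: [-0.1, 0.4, 2.8]
position: [498.7, 247.3, 141.9]
force: [-0.7, -0.4, 3.9]
[-0.3  0.   4. ]
[ 0.7 -0.1  4.3]
[-0.1 -0.1  4.8]
[ 0.2 -0.2  3.5]
[0.  0.6 4.4]
[-1.  -0.8  4.7]
```

```bash
python3 -m handwheel '[[[0,0,0.05],[0,0,0],1],[[0,0,0.05],[0,0,0],1],[[0,0,0],[0,0,0],1],[[0,0,0],[0,0,0],1],[[0,0,0],[0,0,0],1]]'| sed -n '2p;4p'
python3 - <<'E'
from h import *
f=[]
for i in range(8): vision.get_image("scene"); f.append(robot.read_state()["force"])
print(np.mean(f,0).round(2))
a=vision.get_image("scene")[235:315,340:440]
cv2.imwrite("pics/d.png",cv2.resize(a,None,fx=6,fy=6,interpolation=2)[:,:,::-1])
E
```

```text
position: [498.7, 247.3, 141.0]
force: [-0.7, 0.4, 5.4]
[-0.62 -0.41  5.11]
```

View pics/d.png

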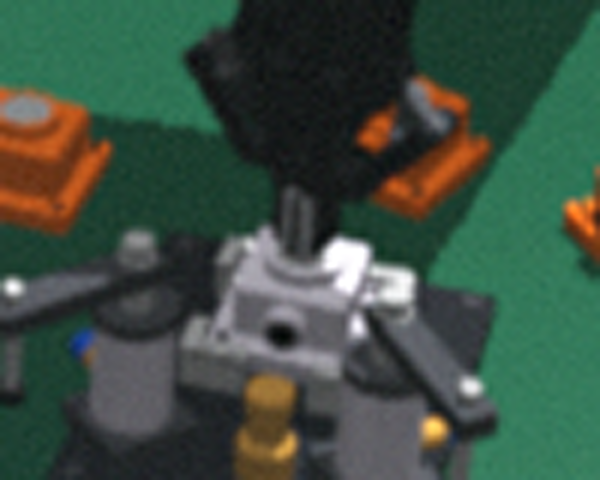

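The fingertips sit on the boss with the flange level with the locators. The mean force of 5.1 N is inside the home range. I'll lift, travel to the yellow button, and tilt 15°.

```bash
sed -i 's/73\*/70*/g' w.py
python3 -m handwheel '[[[0,0,-0.5],[0,0,0],1],[[0,0,-2],[0,0,0],1],[[0,0,-3],[0,0,0],1],[[0,0,-3],[0,0,0],1],[[0,0,-2],[0,0,0],1],[[0,3.8,0],[0,0,0],1],[[0,3.8,0],[0,0,0],1],[[0,3.8,0],[0,0,0],1],[[0,3.8,0],[0,0,0],1],[[0,3.8,0],[0,0,0],1],[[0,3.8,0],[0,0,0],1],[[0,3.8,0],[0,0,0],1],[[0,3.8,0],[0,0,0],1],[[0,3.8,0],[0,0,0],1],[[0,3.8,0],[0,0,0],1],[[0,3.8,0],[0,0,0],1],[[0,3.8,0],[0,0,0],1],[[0,3.8,0],[0,0,0],1],[[0,3.8,0],[0,0,0],1],[[0,3.8,0],[0,0,0],1]]' | head -2
python3 -m handwheel '[[[0,0,0],[0,5,0],1],[[0,0,0],[0,5,0],1],[[0,0,0],[0,5,0],1],[[0,0,0],[0,0,0],1],[[0,0,0],[0,0,0],1]]'; python3 w.py 511 -319.5 109 15 -1.4
```

```text
time: 9.12
position: [497.9, -324.6, 245.9]
time: 9.53
position: [497.9, -322.8, 245.9]
tool_rot: [0.992, -0.001, 0.129, -0.0]
force: [0.1, -0.2, -0.3]
grip_width: 0.0
gripper_force: 0.0
t 9.5333 tip [ 515.8 -322.7  178.2] F [ 0.08 -0.16 -0.32] w 0.0
turn [-0.37  0.16  1.28]
step now axes [-2.26 -0.37  6.57] after turn [-2.28 -0.36  6.56]
```

```bash
python3 -m handwheel '[[[-1.1,-0.2,0],[0,0,1.3],1],[[-1.1,-0.2,0],[0,0,0],1],[[0,0,2],[0,0,0],1],[[0,0,2],[0,0,0],1],[[0,0,2],[0,0,0],1],[[0,0,0.6],[0,0,0],1],[[0,0,0],[0,0,0],1],[[0,0,0],[0,0,0],1]]' | sed -n 4p; python3 w.py 520 -319.5 74 15 -1.4
python3 - <<'E'
from h import *
a=vision.get_image("scene")[170:270,200:320]
cv2.imwrite("pics/e.png",cv2.resize(a,None,fx=6,fy=6,interpolation=2)[:,:,::-1])
E
```

```text
force: [-0.6, -0.8, 0.2]
t 10.2 tip [ 512.8 -318.4  109.3] F [-0.57 -0.82  0.19] w 0.1
turn [-0.37  0.06  0.07]
step now axes [-0.21  0.07  3.6 ] after turn [-0.22  0.05  3.6 ]
```

View pics/e.png

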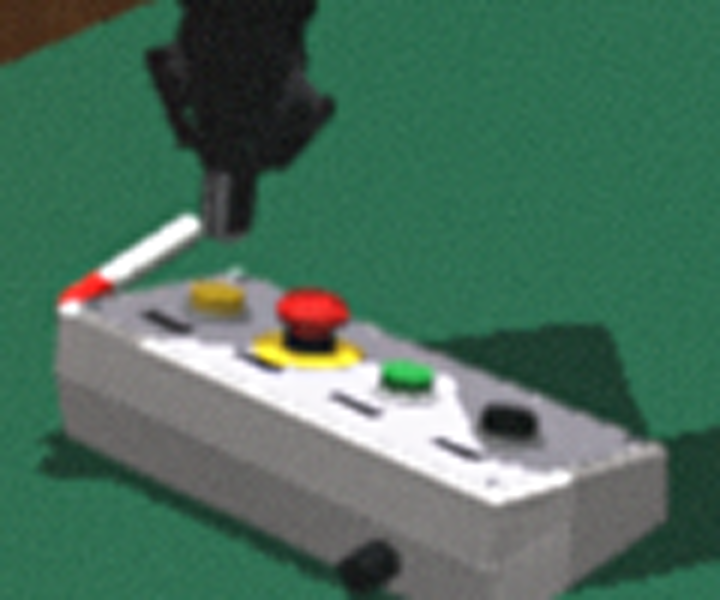

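The tip at crop (225,230) lines up over the yellow cap (218,295) along the press axis, and the red mushroom is well clear to the side. Going down.

```bash
python3 -m handwheel '[[[-0.2,0.05,1],[0,0,0],1],[[0,0,1],[0,0,0],1],[[0,0,0.8],[0,0,0],1],[[0,0,0.3],[0,0,0],1],[[0,0,0],[0,0,0],1],[[0,0,0],[0,0,0],1],[[0,0,0],[0,0,0],1]]' | sed -n 4p; python3 w.py 520 -319.5 74 15 -1.4
for i in 1 2; do python3 -m handwheel '[[[0,0,0.1],[0,0,0],1],[[0,0,0.1],[0,0,0],1],[[0,0,0],[0,0,0],1],[[0,0,0],[0,0,0],1]]'| sed -n '2p;4p'; done
```

```text
force: [-1.3, 0.6, 1.2]
t 10.8333 tip [ 518.5 -318.9   78.5] F [-1.27  0.62  1.16] w 0.2
turn [-0.37  0.01  0.03]
step now axes [0.03 0.02 0.48] after turn [0.03 0.01 0.48]
position: [501.0, -319.0, 144.2]
force: [-0.8, 1.0, 3.3]
position: [501.5, -319.0, 142.2]
force: [-1.5, 1.0, 4.4]
```

```bash
python3 -m handwheel '[[[0,0,0.1],[0,0,0],1],[[0,0,0.05],[0,0,0],1],[[0,0,0],[0,0,0],1],[[0,0,0],[0,0,0],1],[[0,0,0],[0,0,0],1]]'| sed -n '2p;4p'
python3 - <<'E'
from h import *
f=[]
for i in range(8): vision.get_image("scene"); f.append(robot.read_state()["force"])
print(np.mean(f,0).round(2))
E
```

```text
position: [501.9, -319.0, 140.8]
force: [-2.0, 0.1, 6.2]
[-2.1   0.62  4.99]
```

The force along the press axis is 5.4 N, or about 5 mm in, so the yellow switch has made. Half a millimetre more for margin, then I'll let go, lift clear and move over the green button.

```bash
python3 -m handwheel '[[[0,0,0.05],[0,0,0],1],[[0,0,0],[0,0,0],1],[[0,0,0],[0,0,0],1],[[0,0,-1],[0,0,0],1],[[0,0,-2.5],[0,0,0],1],[[0,0,-3],[0,0,0],1],[[0,0,-2],[0,0,0],1],[[0,0,0],[0,0,0],1],[[0,-2.9,0],[0,0,0],1],[[0,-2.9,0],[0,0,0],1],[[0,-2.9,0],[0,0,0],1],[[0,-2.9,0],[0,0,0],1],[[0,-2.8,0],[0,0,0],1],[[0,0,0],[0,0,0],1],[[0,0,0],[0,0,0],1]]' | sed -n 4p; python3 w.py 522 -176 78 15 -1.4
```

```text
force: [0.1, -0.7, 0.6]
t 13.5667 tip [ 501.2 -173.8  155.4] F [ 0.06 -0.71  0.57] w -0.2
turn [-0.4   0.03  0.14]
step now axes [0.01 0.17 8.01] after turn [0.01 0.12 8.01]
```

```bash
python3 -m handwheel '[[[0,0.15,0],[0,0,0],1],[[0,0,2],[0,0,0],1],[[0,0,2],[0,0,0],1],[[0,0,0.8],[0,0,0],1],[[0,0,0],[0,0,0],1],[[0,0,0],[0,0,0],1]]' | sed -n 4p; python3 w.py 522 -176 78 15 -1.4
python3 - <<'E'
from h import *
a=vision.get_image("scene")[170:270,200:320]
cv2.imwrite("pics/f.png",cv2.resize(a,None,fx=6,fy=6,interpolation=2)[:,:,::-1])
E
```

```text
force: [0.0, 0.1, 0.2]
t 14.0667 tip [ 513.6 -177.1  109.1] F [0.   0.1  0.19] w -0.0
turn [-0.36  0.04 -0.02]
step now axes [ 0.   -0.15  3.22] after turn [ 0.   -0.17  3.22]
```

View pics/f.png

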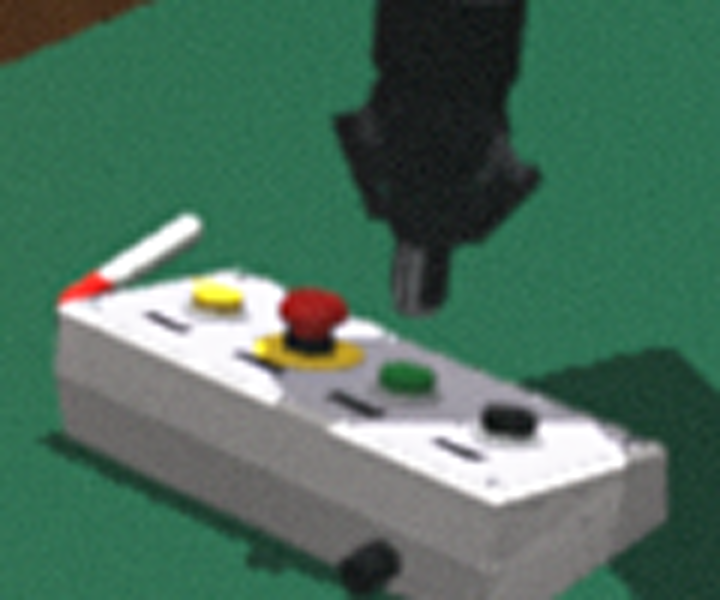

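The yellow cap is out again. The tip, at crop (418,310), stands over the green cap (407,378) along the press axis. Descending the same way.

```bash
python3 -m handwheel '[[[0,-0.15,1],[0,0,0],1],[[0,0,1],[0,0,0],1],[[0,0,0.8],[0,0,0],1],[[0,0,0.3],[0,0,0],1],[[0,0,0],[0,0,0],1],[[0,0,0],[0,0,0],1],[[0,0,0],[0,0,0],1]]' | sed -n 4p; python3 w.py 522 -176 74 15 -1.4
for i in 1 2; do python3 -m handwheel '[[[0,0,0.1],[0,0,0],1],[[0,0,0.1],[0,0,0],1],[[0,0,0],[0,0,0],1],[[0,0,0],[0,0,0],1]]'| sed -n '2p;4p'; done
python3 - <<'E'
from h import *
f=[]
for i in range(8): vision.get_image("scene"); f.append(robot.read_state()["force"])
print(np.mean(f,0).round(2))
E
```

```text
force: [0.4, 1.1, -0.4]
t 14.7 tip [ 521.8 -175.    79.4] F [ 0.42  1.06 -0.37] w -0.0
turn [-0.35 -0.01  0.03]
step now axes [-0.12  0.06  0.53] after turn [-0.12  0.05  0.53]
position: [504.3, -175.1, 145.2]
force: [0.1, 0.6, 2.1]
position: [504.9, -175.1, 143.1]
force: [0.7, -0.9, 4.5]
[ 0.35 -0.53  4.06]
```

```bash
python3 -m handwheel '[[[0,0,0.1],[0,0,0],1],[[0,0,0.1],[0,0,0],1],[[0,0,0],[0,0,0],1],[[0,0,0],[0,0,0],1],[[0,0,0],[0,0,0],1]]'| sed -n '2p;4p'
python3 - <<'E'
from h import *
f=[]
for i in range(8): vision.get_image("scene"); f.append(robot.read_state()["force"])
print(np.mean(f,0).round(2))
E
```

```text
position: [505.3, -175.1, 141.1]
force: [1.4, -1.4, 4.6]
[ 0.83 -0.95  5.74]
```

The green button is about 5 mm in at 5.3 N. Now I'll release, lift clear and do a final check.

```bash
python3 -m handwheel '[[[0,0,-1],[0,0,0],1],[[0,0,-2.5],[0,0,0],1],[[0,0,-3],[0,0,0],1],[[0,0,-3],[0,0,0],1],[[0,0,-3],[0,0,0],1],[[0,0,0],[0,0,0],1],[[0,0,0],[0,0,0],1],[[0,0,0],[0,0,0],1]]' | sed -n '1,4p'
python3 - <<'E'
from h import *
a=vision.get_image("scene"); cv2.imwrite("pics/g.png",cv2.resize(a[180:340,190:440],None,fx=3.2,fy=3.2,interpolation=2)[:,:,::-1])
E
```

```text
time: 17.25
position: [472.3, -174.7, 261.1]
tool_rot: [0.991, -0.012, 0.13, -0.002]
force: [0.3, 0.1, -0.3]
```

View pics/g.png

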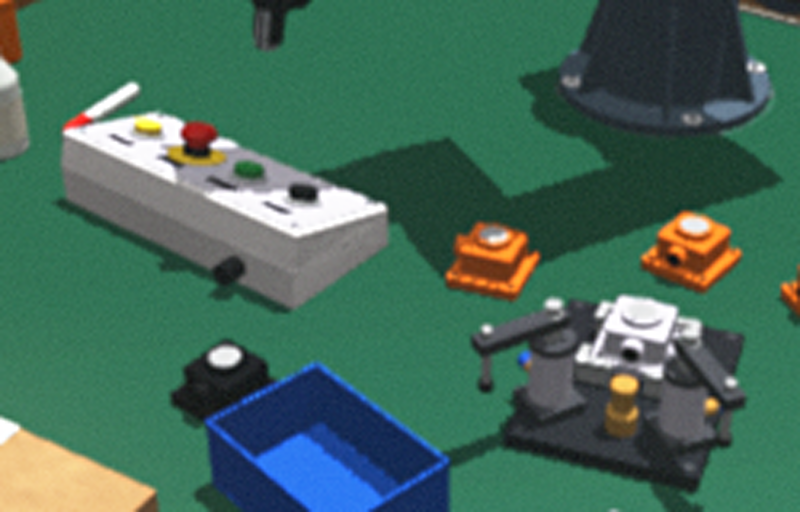

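The housing sits home with its flange level at crop (635,345). All the buttons are out, nothing has been disturbed and the arm is clear. Handing in.

```bash
python3 -c "
from station import sign_off
print(sign_off())"
```

```text
the job is handed in; nothing more can be done
None
```

The job is handed in at about 17 s: I pressed the housing home at about 5 N, then pressed and released yellow and then green; the last picture shows the buttons out and the arm clear, but the hand-in gave no verdict.

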